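# Fit the dust lid and take off its carrying cover

### The job

Carry the double lid (metal carrying cover with the dust lid locked inside it) from its rest to the open bearing box and lower both lids together, still locked, until the dust lid sits fully down on the box. Then turn the bar on top counter-clockwise until it lines up with the slot, and lift off the cover alone, leaving the dust lid seated. Finish still holding the cover level above the box, about 10 cm up, and leave the other things on the bench alone.

Things in the scene. Friction and masses are not known exactly. Their poses are not given: they have to be found in the camera images.
- box_mouth (a point): centre of the open mouth, at rim height, of a grey metal box fixed to the bench, a bearing inside: 104 mm long (its x axis) x 56 mm wide (y) x 50 mm high, walls 3 mm, low screw ears at its two ends; z up. The lids fit either way round; the dust lid's plate comes to rest on the rim.
- cover_mid (a point): centre (half-way up, 8 mm below its top) of the outer lid, an aluminium cap 115 mm long (its x axis) x 67 wide (y) x 16 high, z up: top 4 mm thick, skirt 12 mm deep. Grip it across the 67 mm width. Central slot in the top: 46 mm along x, 18 along y. 0.14 kg. It lies on the dust lid's plate (this point then 2 mm below dust_lid_mid), 1.5 mm play a side; the skirt clears the box by 3 mm a side.
- dust_lid_mid (a point): centre of the plate of the inner lid, grey plastic, inside the cover and parallel to it: plate 107 (x) x 59 (y) x 4 mm, below it a round rubber bead 8 mm deep, 93 x 45 mm outside, entering the box mouth with 2.5 mm play a side. Seated, this point is 2 mm above box_mouth. 0.25 kg with its bar. A 10 mm stem rises through the cover's slot and carries the turning bar.
- turn_bar (a joint): angle of the bar on the dust lid's stem, rad, growing counter-clockwise from above. 0 (stop) to 0.25, as found: across the slot, locking the lids together with 2 mm slack. 1.3 (stop): along the lids' x axis, in line with the slot; from 1.15 on the cover lifts off over it. Bar's long direction = lids' x axis turned by (value - 1.3) about z. It stays where left (friction 0.03 N m).
- turn_bar_mid (a point): centre of the dark steel turning bar, on its axis: 36 mm long, 9 mm thick, 16 mm high, rounded ends, underside 2 mm above the cover's top. The point's own axes are not the bar's: they are the dust lid's, turned by the joint value.
- lid_rest: black rest fixed to the bench, on which both lids lie at first: a block 70 x 22 mm, 30 mm high, inside the bead, on a foot 96 x 60 x 4 mm; origin under its centre, x along its length
- marker_1: white marker pen with a black cap, 15 x 135 x 18 mm, lying on the bench; bystander, leave it alone; origin under its centre
- spanner_2: small steel combination spanner, 21 x 147 x 9 mm, lying flat near the front edge; bystander, leave it alone; origin under its centre
- tape_measure: grey pocket tape measure, 31 x 84 x 65 mm, standing behind the work; bystander, leave it alone; origin under its centre
- tape_black: roll of black tape, 60 mm across, 19 mm high; bystander, leave it alone; origin under its centre

How it is judged:
On the way, in this order (a step that is already met when the one before it is completed fails the run):
1. both lids sit on the box together, the bar still locking them (horizontal distance between dust_lid_mid and box_mouth below 0.006 m and z of dust_lid_mid in the frame of box_mouth between -0.002 and 0.005 m and angle between dust_lid_mid's own z axis and vertical below 0.05 rad and z of cover_mid in the frame of dust_lid_mid below 0.003 m and horizontal distance between cover_mid and dust_lid_mid below 0.006 m and value of joint turn_bar below 0.6 rad), for 0.2 s.
2. the bar is turned in line with the slot, both lids still seated (horizontal distance between dust_lid_mid and box_mouth below 0.006 m and z of dust_lid_mid in the frame of box_mouth between -0.002 and 0.005 m and angle between dust_lid_mid's own z axis and vertical below 0.05 rad and z of cover_mid in the frame of dust_lid_mid below 0.003 m and horizontal distance between cover_mid and dust_lid_mid below 0.006 m and value of joint turn_bar above 1.15 rad), for 0.2 s.
At the end, for the whole second after the job is handed in: the dust lid is fully down on the box (centre within 6 mm, plate on the rim within 3 mm, tilt under 0.05 rad), untouched; the cover is held still in the fingers above the box (within 60 mm sideways), its middle at least 60 mm above the box rim, tilted under 0.2 rad, not touching the dust lid (horizontal distance between dust_lid_mid and box_mouth below 0.006 m and z of dust_lid_mid in the frame of box_mouth between -0.002 and 0.005 m and angle between dust_lid_mid's own z axis and vertical below 0.05 rad and z of cover_mid in the frame of box_mouth above 0.06 m and horizontal distance between cover_mid and box_mouth below 0.06 m and angle between cover_mid's own z axis and vertical below 0.2 rad and contact force between cover and the fingers above 1 N and contact force between cover and dust_lid below 0.05 N and linear speed of cover below 0.03 m/s and linear speed of dust_lid below 0.02 m/s and contact force between dust_lid and the fingers below 0.05 N); the arm keeps its last pose, push and grip.
It fails at once if the cover is parted from the dust lid while the dust lid is not seated on the box (distance between cover_mid and dust_lid_mid above 0.02 m and not (horizontal distance between dust_lid_mid and box_mouth below 0.006 m and z of dust_lid_mid in the frame of box_mouth between -0.002 and 0.005 m and angle between dust_lid_mid's own z axis and vertical below 0.05 rad)).
It fails at once if the lids are let go in the air (z of dust_lid_mid in the frame of box_mouth above 0.017 m and contact force between each of cover, dust_lid and the fingers below 0.05 N).
It fails at once if a bystander is moved more than 30 mm (distance of any of marker_1, spanner_2, tape_measure, tape_black from where it was at the start of the episode above 0.03 m).
It also fails if it takes over 67 s, if anything falls off the work surface, if the arm or the gripper's body presses on something with over 40 N, if the wrist force passes 120 N, or if a joint passes its speed limit or range.

### The arm

A 6-joint arm with a two-finger parallel gripper is mounted at the origin on a cart in front of the work surface, level with it; the furniture and walls round the work are solid. World frame = base frame: x ahead of the robot, y to its left, z up, the work surface at z = 0. Lengths are in m, angles in rad, forces in N, time in s.
With the tool pointing down it reaches from about 0.3 to 1 m from the base axis. Payload 5.1 kg.
Tool frame: the origin (TCP) lies midway between the tips of the shut fingers; the grasp point (between the pads) lies 19 mm behind it (robot.hold_point_z is the z of the grasp point in the tool frame, in m); z points along the fingers, y is the line along which they close (so a half turn about z gives the same grasp; the last joint's range is limited). The gripper opens to 95 mm and grips with 3 to 60 N. Pads are 20 mm wide; open, the fingers measure 119 mm over their backs; the gripper's body (75 mm by 180 mm) begins 59 mm behind the grasp point.
Start: joints at [1.196, 0.124, 1.65, -0, 1.367, -0.083], TCP at [0.187, 0.623, 0.215] pointing down, gripper open.
Joint ranges: [-2.61, 2.61], [-1.02, 2.33], [0.03, 2.71], [-1.35, 4.49], [0.32, 2.68], [-2.91, 2.91]. Speed limits (rad/s): [2.57, 2.57, 3.14, 3.14, 3.14, 3.14].

### API

Orientations are given as a unit quaternion [x, y, z, w].
In Python, from workcell import robot gives the robot as it stands.
- The arm moves only by the tool drive_tool, never from a script. Its argument "steps" is a list of rows, each an object with "slide": the shift along the tool's x, y, z each as a share of 250 mm, from -1 to 1, a list of three; "rotation": the turn, a rotation vector about the tool's x, y, z each as a share of 180 degrees, from -1 to 1, a list of three; "jaw": the gripper's target within -1 to 1 (shut at 1, half-way at 0, fully open at -1). In form: [{"slide": [x, y, z], "rotation": [ax, ay, az], "jaw": jaw}, ...]. A call has 1 to 5 rows; each row is the pose to reach, as a shift and turn from the pose commanded when the call began, along the tool's axes at that moment, turning the shorter way round; what a row does not reach only later rows make up. A row lasts 1/8 s, in which the tool goes at most 62.5 mm and 10.7 degrees, less where a joint would pass 70% of its speed; a pose out of reach is approached as far as the arm can. A call with a number of a shift or a turn outside -1 to 1 is refused whole. A call with a gripper value outside its range is refused whole. The fingers move at their own pace and stop on an object; the grip force is fixed at half the most. Time passes only in rows, so rows that repeat a pose let the fingers close. It gives the time, the measured TCP pose, the force, the opening and the grip force at its end, in the units of the state.
- robot.state(): the state, without advancing time (a new reading comes with each control period).
- robot.get_image(name): name is "scene" or "top"; returns a dict with "img" (420x560x3 uint8, red, green, blue), "range_z" (420x560 float32, m along the optical axis (not along the pixel's ray), 0 where there is no reading), "fov_y" (degrees; the focal length in pixels is half the picture's height over the tangent of half this angle, whatever the lens; pixels are square), "cx", "cy" (the principal point, pixels), "origin" and "orientation" of the camera in the world. Camera axes: x right, y up, looking along -z (the intrinsics and any distortion apply to the point x, -y, -z); pixel columns grow to the right and rows downward; lengths in m; the calibration is good to about 2 mm. A picture is of the moment at which its call begins.
- robot.close_job(): hands the job in; it is judged then, once.
The state is a dict: "clock": time; "joint_pos": joint angles; "joint_vel": joint speeds; "joint_torque": joint torques, N m; "eef_pos": TCP position; "tcp_rot": TCP orientation; "contact_force": force on the tool from outside, world axes, zero at the start; "ft_torque": the same for the moment, N m; "finger_gap": finger opening in m; "grip_force": force on a finger pad.
Only numpy, scipy, OpenCV 4.12 (cv2) and the standard library are available. Lean on these libraries where they do the work, as an engineer would, in place of code of your own. Each camera call takes 0.05 s, during which the arm holds its last target. There are 200 camera calls.

## Working session

There is one attempt and no reset: what is moved stays moved. The work goes in short steps, Python scripts to look and compute and a tool call to move; the robot and the scene stay as the last step left them, time stands still between calls to the robot, and variables do not carry over. Pictures are saved under pics/ and viewed, at most 10 in all, crops included, and the job is handed in when it is done.

Besides the shell and the picture viewer there is one more tool, called after ">>>" as name(argument=value, ...) on one line, values as JSON. drive_tool: Moves the arm, as the interface text tells. Shift numbers are shares of 250 mm and turn numbers shares of 180 degrees, none past 1 either way. Its arguments: {"type":"object","properties":{"steps":{"type":"array","items":{"type":"object","properties":{"slide":{"type":"array","items":{"type":"number","minimum":-1,"maximum":1}},"rotation":{"type":"array","items":{"type":"number","minimum":-1,"maximum":1}},"jaw":{"type":"number"}}}}},"required":["steps"]}

```bash
mkdir -p pics; cat > h.py <<'E'
import numpy as np, cv2
from scipy.spatial.transform import Rotation as R
from workcell import robot
def pts(d):
    h,w=d["range_z"].shape; f=h/2/np.tan(np.radians(d["fov_y"])/2)
    u,v=np.meshgrid(np.arange(w),np.arange(h)); z=d["range_z"]
    c=np.stack([(u-d["cx"])/f*z,-(v-d["cy"])/f*z,-z],-1)
    return R.from_quat(d["orientation"]).apply(c.reshape(-1,3)).reshape(h,w,3)+np.array(d["origin"])
E
python3 - <<'E'
from h import *
for n in("scene","top"):
    d=robot.get_image(n); cv2.imwrite(f"pics/{n}0.png",d["img"][...,::-1]); np.savez(f"{n}0.npz",**d)
    print(n,{k:d[k] for k in d if k not in("img","range_z")})
print(robot.state(), robot.hold_point_z)
E
```

```text
scene {'fov_y': 43.281870675821594, 'cx': 281.92249503332533, 'cy': 204.79792156788176, 'origin': array([-0.08471563, -0.22571262,  0.77895742]), 'orientation': array([ 0.34273879, -0.19141304, -0.43652044,  0.80953139])}
top {'fov_y': 45.5816751109537, 'cx': 276.5444995436808, 'cy': 203.547752561616, 'origin': array([0.42525204, 0.17998194, 0.99699799]), 'orientation': array([-0.05189719,  0.04748366,  0.71372805, -0.69688181])}
{'clock': 0.1, 'joint_pos': array([ 1.19643234e+00,  1.24426181e-01,  1.65152031e+00, -3.54557387e-05,
        1.36747575e+00, -8.26141098e-02]), 'joint_vel': array([ 0.00025735, -0.00177171, -0.00316203, -0.00033621,  0.00205137,
        0.00023614]), 'joint_torque': array([ 2.23735369e-04, -4.18878543e+01, -3.61097431e+01,  7.77588598e-02,
        4.61280858e-02, -4.45851458e-05]), 'eef_pos': array([0.18679641, 0.62198758, 0.21352895]), 'tcp_rot': array([ 1.45354514e-01,  9.89379214e-01, -8.94949370e-04, -1.90297966e-04]), 'contact_force': array([ 0.50414351, -0.50658048,  0.14909395]), 'ft_torque': array([ 0.02579453, -0.00428279, -0.01207285]), 'grip_force': 0.0, 'finger_gap': 0.09520293637105988} -0.0188
```

View pics/scene0.png

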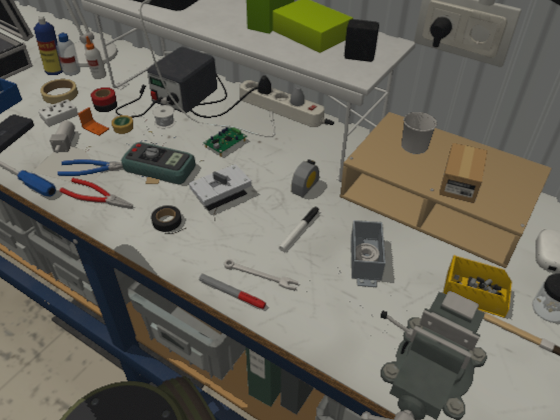

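View pics/top0.png

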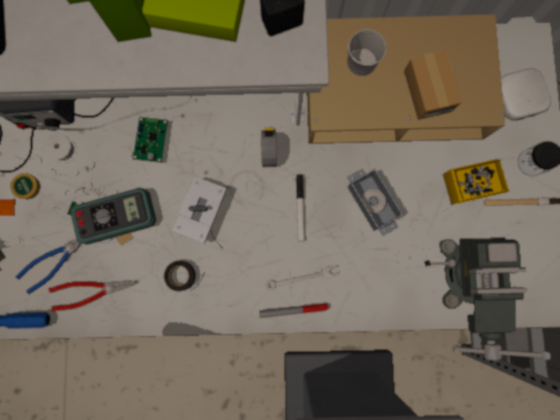

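The scene view shows the double lid at (222,188) and the open box at (368,250). In the top view they are at (202,208) and (375,201), with the bar at (201,209) lying across the slot. The marker stands between them at (300,208), and the tape measure is behind at (269,148).

```bash
python3 - <<'E'
from h import *
for n in("top","scene"):
    d=dict(np.load(n+"0.npz")); P=pts(d).reshape(-1,3)
    ok=d["range_z"].reshape(-1)>0
    def near(c,r,zl,zh): return P[ok&(np.hypot(*(P[:,:2]-c).T)<r)&(P[:,2]>zl)&(P[:,2]<zh)]
    def rect(Q,t):
        (c,s,a)=cv2.minAreaRect((Q[:,:2]*1000).astype(np.float32)); print(n,t,len(Q),"c",np.round(c,1),"s",np.round(s,1),"a",round(a,1),"medz",np.round(np.median(Q[:,2])*1000,1), np.round(Q[:,:2].mean(0)*1000,1))
    for c0,t in(((.42,.33),"lid"),((.43,-.01),"box")):
        Q=near(c0,.1,.02,.09); h,e=np.histogram(Q[:,2],np.arange(.02,.09,.003)); print(t,[(round(x*1000),y) for x,y in zip(e,h)])
    Q=near((.42,.33),.1,.03,.09); rect(Q,"lid all"); 
    Q=near((.42,.33),.1,.057,.09); rect(Q,"bar") if len(Q)>4 else 0
    Q=near((.43,-.01),.085,.042,.06); rect(Q,"rim")
    tab=near((.35,.2),.05,-.02,.02); print("table",np.median(tab[:,2]))
E
```

```text
lid [(20, np.int64(152)), (23, np.int64(10)), (26, np.int64(5)), (29, np.int64(5)), (32, np.int64(8)), (35, np.int64(108)), (38, np.int64(163)), (41, np.int64(22)), (44, np.int64(0)), (47, np.int64(0)), (50, np.int64(0)), (53, np.int64(0)), (56, np.int64(0)), (59, np.int64(0)), (62, np.int64(0)), (65, np.int64(0)), (68, np.int64(0)), (71, np.int64(0)), (74, np.int64(0)), (77, np.int64(0)), (80, np.int64(0)), (83, np.int64(0)), (86, np.int64(0))]
box [(20, np.int64(4)), (23, np.int64(3)), (26, np.int64(6)), (29, np.int64(4)), (32, np.int64(4)), (35, np.int64(14)), (38, np.int64(17)), (41, np.int64(18)), (44, np.int64(13)), (47, np.int64(17)), (50, np.int64(37)), (53, np.int64(0)), (56, np.int64(0)), (59, np.int64(0)), (62, np.int64(0)), (65, np.int64(0)), (68, np.int64(0)), (71, np.int64(0)), (74, np.int64(0)), (77, np.int64(0)), (80, np.int64(0)), (83, np.int64(0)), (86, np.int64(0))]
top lid all 304 c [512.5 344. ] s [52.  31.7] a 69.2 medz 38.4 [507.3 339.3]
top rim 22 c [481.5 -50.6] s [115.5  11.3] a 52.5 medz 49.9 [505.  -16.4]
table 0.0011735632583581568
lid [(20, np.int64(105)
[... 363 characters left out ...]
64(0)), (80, np.int64(0)), (83, np.int64(0)), (86, np.int64(0))]
box [(20, np.int64(24)), (23, np.int64(23)), (26, np.int64(32)), (29, np.int64(26)), (32, np.int64(34)), (35, np.int64(44)), (38, np.int64(38)), (41, np.int64(48)), (44, np.int64(41)), (47, np.int64(30)), (50, np.int64(23)), (53, np.int64(0)), (56, np.int64(0)), (59, np.int64(0)), (62, np.int64(0)), (65, np.int64(0)), (68, np.int64(0)), (71, np.int64(0)), (74, np.int64(0)), (77, np.int64(0)), (80, np.int64(0)), (83, np.int64(0)), (86, np.int64(0))]
scene lid all 228 c [512.2 346.5] s [49.9 33.5] a 68.6 medz 37.9 [505.7 340.4]
scene rim 46 c [479.3 -50.2] s [122.3  14.5] a 51.9 medz 45.8 [498.8 -22.5]
table 0.0005140690749687593
```

```bash
python3 - <<'E'
from h import *
C={}
for n in("top","scene"):
    d=dict(np.load(n+"0.npz")); P=pts(d).reshape(-1,3); z=d["range_z"].reshape(-1)
    if n=="top":
        for k,(u,v) in dict(lid=(202,208),box=(375,201)).items():
            C[k]=np.median(pts(d)[v-6:v+7,u-6:u+7].reshape(-1,3),0); print(k,C[k])
    def near(c,r,zl,zh): return P[(z>0)&(np.hypot(*(P[:,:2]-c[:2]).T)<r)&(P[:,2]>zl)&(P[:,2]<zh)]
    def rect(Q,t):
        (c,s,a)=cv2.minAreaRect((Q[:,:2]*1000).astype(np.float32)); print(n,t,len(Q),"c",np.round(c,1),"s",np.round(s,1),"a",round(a,1),"medz",np.round(np.median(Q[:,2])*1000,1), np.round(Q[:,:2].mean(0)*1000,1))
    for k in C:
        Q=near(C[k],.085,.015,.09); h,e=np.histogram(Q[:,2],np.arange(.015,.09,.003)); print(k,[(round(x*1000),int(y)) for x,y in zip(e,h) if y])
    rect(near(C["lid"],.085,.034,.09),"lid"); rect(near(C["lid"],.085,.034,.045),"lidtop")
    for zz in(.047,.055): 
        Q=near(C["lid"],.04,zz,.09)
        if len(Q)>4: rect(Q,"bar%g"%zz)
    rect(near(C["box"],.085,.045,.06),"rim")
E
```

```text
lid [0.55347017 0.32817214 0.03810215]
box [ 0.56601453 -0.01197761  0.01342828]
lid [(21, 9), (24, 13), (27, 16), (30, 49), (33, 258), (36, 1004), (39, 614), (42, 40), (45, 2), (48, 1), (51, 5), (54, 47), (57, 32), (60, 4)]
box [(15, 200), (18, 123), (21, 50), (24, 40), (27, 33), (30, 45), (33, 42), (36, 38), (39, 45), (42, 39), (45, 60), (48, 140), (51, 109), (54, 9)]
top lid 1970 c [554.3 335.2] s [ 68.  115.2] a 67.4 medz 38.4 [553.6 335.1]
top lidtop 1879 c [554.3 335.2] s [ 68.  115.2] a 67.4 medz 38.3 [553.6 335.1]
top bar0.047 90 c [553.8 335.4] s [35.3  8.4] a 88.3 medz 56.5 [553.6 334.8]
top bar0.055 69 c [553.6 335.7] s [34.6  8.1] a 88.8 medz 57.3 [553.9 334.6]
top rim 318 c [565.6  -6.8] s [103.9  57.4] a 28.7 medz 50.4 [566.2  -5.6]
lid [(18, 6), (21, 24), (24, 66), (27, 65), (30, 66), (33, 155), (36, 636), (39, 332), (42, 16), (45, 18), (48, 14), (51, 11), (54, 45), (57, 13)]
box [(15, 234), (18, 117), (21, 67), (24, 65), (27, 82), (30, 74), (33, 86), (36, 80), (39, 73), (42, 84), (45, 92), (48, 177), (51, 43)]
scene lid 1200 c [554.7 339.7] s [ 72.8 116.2] a 68.2 medz 38.4 [551.2 336.9]
scene lidtop 1099 c [554.7 339.7] s [ 72.8 116.2] a 68.2 medz 38.2 [551.  336.9]
scene bar0.047 88 c [555.  339.2] s [35.6 12.1] a 86.1 medz 55.0 [553.4 338. ]
scene bar0.055 44 c [554.1 339.9] s [34.3 10.6] a 87.8 medz 56.2 [554. 339.]
scene rim 312 c [565.8  -2.9] s [106.7  56.2] a 28.0 medz 49.3 [562.6  -3.8]
```

```bash
cat >> h.py <<'E'
def go(x,y,z,ang):
    "print slide/rotation shares to reach TCP (mm) with tool y at ang deg, pointing down"
    s=robot.state(); a=np.radians(ang); Y=np.array([np.cos(a),np.sin(a),0]); Z=np.array([0,0,-1.]); T=R.from_matrix(np.stack([np.cross(Y,Z),Y,Z],1))
    C=R.from_quat(s["tcp_rot"]); sl=C.inv().apply(np.array([x,y,z])/1000-s["eef_pos"])/.25; rv=(C.inv()*T).as_rotvec()/np.pi
    print("go",(x,y,z,ang),"slide",np.round(sl,4),"rot",np.round(rv,4))
def st():
    s=robot.state(); m=R.from_quat(s["tcp_rot"]).as_matrix()
    print("t",s["clock"],"p",np.round(s["eef_pos"]*1000,1),"yang",round(np.degrees(np.arctan2(m[1,1],m[0,1])),2),"z",np.round(m[:,2],4),"F",np.round(s["contact_force"],1),"gap",s["finger_gap"],"g",s["grip_force"],"q",np.round(s["joint_pos"],2))
E
python3 - <<'E'
from h import *
st(); go(554.3,336.5,130,67.3); go(554.3,336.5,13,67.3)
d=dict(np.load("top0.npz")); P=pts(d).reshape(-1,3)
for x in np.arange(.45,.8,.05):
    r=[]
    for y in np.arange(-.25,.75,.05):
        Q=P[(abs(P[:,0]-x)<.025)&(abs(P[:,1]-y)<.025)&(d["range_z"].reshape(-1)>0)]; r.append(int(Q[:,2].max()*1000) if len(Q) else -1)
    print(round(x,2),r)
E
```

```text
t 0.1 p [186.8 622.  213.5] yang 73.28 z [-6.0e-04 -1.7e-03 -1.0e+00] F [ 0.5 -0.5  0.1] gap 0.09520293637105988 g 0.0 q [ 1.2   0.12  1.65 -0.    1.37 -0.08]
go (554.3, 336.5, 130, 67.3) slide [-1.7364 -0.6703  0.3351] rot [-0.0006 -0.      0.0332]
go (554.3, 336.5, 13, 67.3) slide [-1.7364 -0.6694  0.8031] rot [-0.0006 -0.      0.0332]
0.45 [130, 137, 122, 46, 6, 6, 10, 12, 6, 6, 6, 5, 23, 23, 5, 6, 5, 14, 14, 18]
0.5 [112, 111, 112, 8, 52, 52, 5, 6, 19, 6, 5, 41, 42, 44, 36, 40, 42, 36, 14, 5]
0.55 [53, 55, 55, 6, 54, 54, 53, 6, 19, 6, 5, 59, 61, 40, 41, 53, 55, 39, 5, 9]
0.6 [50, 52, 56, 6, 51, 55, 56, 6, 21, 7, 5, 43, 44, 6, 40, 39, 35, 5, 26, 26]
0.65 [55, 53, 6, 6, 6, 9, 6, 6, 6, 65, 6, 4, 5, 18, 25, 5, 5, 39, 40, 26]
0.7 [106, 105, 158, 159, 156, 104, 104, 264, 263, 265, 263, 263, 263, 263, 264, 263, 262, 263, 225, 27]
0.75 [105, 105, 157, 159, 157, 104, 105, 264, 264, 264, 264, 264, 264, 265, 264, 264, 264, 276, 105, 103]
```

>>> drive_tool(steps=[{"slide":[-0.95,-0.4,0.0],"rotation":[-0.0006,0,0.033],"jaw":-1},{"slide":[-0.95,-0.4,0.1],"rotation":[-0.0006,0,0.033],"jaw":-1},{"slide":[-0.95,-0.4,0.1],"rotation":[-0.0006,0,0.033],"jaw":-1},{"slide":[-0.95,-0.4,0.1],"rotation":[-0.0006,0,0.033],"jaw":-1},{"slide":[-0.95,-0.4,0.1],"rotation":[-0.0006,0,0.033],"jaw":-1}])

```text
clock: 0.72
eef_pos: [0.3876, 0.4556, 0.1883]
tcp_rot: [0.199, 0.98, -0.0, -0.0]
contact_force: [-0.3, 0.1, 0.1]
finger_gap: 0.095
grip_force: 0.0
```

```bash
python3 -c "
from h import *
st(); go(554.3,336.5,110,67.3)"
```

```text
t 0.725 p [387.6 455.6 188.3] yang 67.07 z [-7.e-04 -1.e-04 -1.e+00] F [-0.3  0.1  0.1] gap 0.09504737084729147 g 0.0 q [ 0.78  0.03  1.8   0.    1.32 -0.39]
go (554.3, 336.5, 110, 67.3) slide [-0.7998 -0.1789  0.3127] rot [-0.0001 -0.0002 -0.0013]
```

>>> drive_tool(steps=[{"slide":[-0.8,-0.179,0.31],"rotation":[0,0,0],"jaw":-1},{"slide":[-0.8,-0.179,0.31],"rotation":[0,0,0],"jaw":-1},{"slide":[-0.8,-0.179,0.31],"rotation":[0,0,0],"jaw":-1},{"slide":[-0.8,-0.179,0.31],"rotation":[0,0,0],"jaw":-1},{"slide":[-0.8,-0.179,0.31],"rotation":[0,0,0],"jaw":-1}])

```text
clock: 1.35
eef_pos: [0.5531, 0.3393, 0.1102]
tcp_rot: [0.198, 0.98, 0.0, -0.001]
contact_force: [-0.3, 0.3, -0.1]
finger_gap: 0.095
grip_force: 0.0
```

```bash
python3 -c "
from h import *
st(); go(554.3,336.5,13,67.4)
d=robot.get_image('scene'); cv2.imwrite('pics/s1.png',cv2.resize(d['img'][110:270,150:320,::-1],None,fx=3,fy=3))"
```

```text
t 1.35 p [553.1 339.3 110.2] yang 67.21 z [-2.3e-03  7.0e-04 -1.0e+00] F [-0.3  0.3 -0.1] gap 0.09500177511816146 g 0.0 q [ 0.47  0.2   1.74  0.    1.2  -0.71]
go (554.3, 336.5, 13, 67.4) slide [-0.0095 -0.0083  0.3888] rot [-0.0001 -0.0007 -0.001 ]
```

View pics/s1.png

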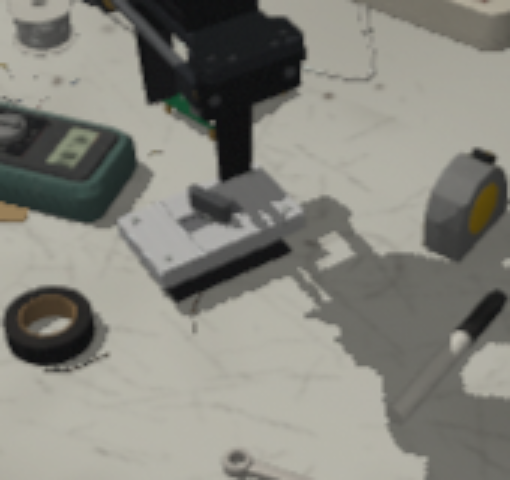

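>>> drive_tool(steps=[{"slide":[0,0,0.1],"rotation":[0,0,0],"jaw":-1},{"slide":[0,0,0.2],"rotation":[0,0,0],"jaw":-1},{"slide":[0,0,0.2],"rotation":[0,0,0],"jaw":-1}])

```text
clock: 1.78
eef_pos: [0.5504, 0.3411, 0.0603]
tcp_rot: [0.195, 0.981, -0.0, -0.002]
contact_force: [0.3, 0.3, 0.8]
finger_gap: 0.095
grip_force: 0.0
```

```bash
python3 -c "
from h import *
st(); go(554.3,336.5,13,67.4)"
```

```text
t 1.775 p [550.4 341.1  60.3] yang 67.46 z [-3.3e-03  3.0e-04 -1.0e+00] F [0.3 0.3 0.8] gap 0.09501671972410415 g 0.0 q [ 0.47  0.26  1.77  0.    1.12 -0.71]
go (554.3, 336.5, 13, 67.4) slide [-0.0221 -0.0107  0.1891] rot [-0.0003 -0.001   0.0003]
```

>>> drive_tool(steps=[{"slide":[-0.022,-0.011,0.1],"rotation":[-0.0003,-0.001,0.0],"jaw":-1},{"slide":[-0.022,-0.011,0.189],"rotation":[-0.0003,-0.001,0.0],"jaw":-1},{"slide":[-0.022,-0.011,0.189],"rotation":[-0.0003,-0.001,0.0],"jaw":-1}])

```text
clock: 2.15
eef_pos: [0.5553, 0.3356, 0.013]
tcp_rot: [0.196, 0.981, -0.0, 0.0]
contact_force: [0.0, -0.2, 0.9]
finger_gap: 0.0954
grip_force: 0.0
```

```bash
python3 -c "
from h import *
st(); go(554.3,336.5,13,67.4)"
```

```text
t 2.15 p [555.3 335.6  13. ] yang 67.38 z [ 3.e-04 -1.e-04 -1.e+00] F [ 0.  -0.2  0.9] gap 0.09537488815479594 g 0.0 q [ 0.46  0.31  1.79 -0.    1.04 -0.71]
go (554.3, 336.5, 13, 67.4) slide [0.0051 0.0018 0.    ] rot [ 0.      0.0001 -0.0001]
```

>>> drive_tool(steps=[{"slide":[0.003,0.001,0],"rotation":[0,0,0],"jaw":1},{"slide":[0.003,0.001,0],"rotation":[0,0,0],"jaw":1},{"slide":[0.003,0.001,0],"rotation":[0,0,0],"jaw":1},{"slide":[0.003,0.001,0],"rotation":[0,0,0],"jaw":1},{"slide":[0.003,0.001,0],"rotation":[0,0,0],"jaw":1}])

```text
clock: 2.78
eef_pos: [0.5571, 0.3365, 0.0156]
tcp_rot: [0.196, 0.981, 0.002, 0.002]
contact_force: [-1.2, 0.1, 3.3]
finger_gap: 0.0666
grip_force: 30.0
```

```bash
python3 -c "
from h import *
st(); go(554.3,336.5,13,67.4)"
```

```text
t 2.775 p [557.1 336.5  15.6] yang 67.34 z [ 0.005   0.0021 -1.    ] F [-1.2  0.1  3.3] gap 0.06663936262664735 g 29.994414746761322 q [ 0.46  0.31  1.79 -0.    1.04 -0.71]
go (554.3, 336.5, 13, 67.4) slide [ 0.0101 -0.0044  0.0104] rot [ 0.0012  0.0012 -0.0003]
```

>>> drive_tool(steps=[{"slide":[0,0,-0.04],"rotation":[0,0,0],"jaw":1},{"slide":[0,0,-0.12],"rotation":[0,0,0],"jaw":1},{"slide":[0,0,-0.24],"rotation":[0,0,0],"jaw":1},{"slide":[0,0,-0.36],"rotation":[0,0,0],"jaw":1},{"slide":[0,0,-0.36],"rotation":[0,0,0],"jaw":1}])

```text
clock: 3.4
eef_pos: [0.5583, 0.3372, 0.109]
tcp_rot: [0.196, 0.98, 0.003, 0.005]
contact_force: [0.5, 0.6, -4.0]
finger_gap: 0.067
grip_force: 30.0
```

```bash
python3 -c "
from h import *
st(); go(566.5,-6,115,118.5)
for n in('scene','top'):
    d=robot.get_image(n);P=pts(d).reshape(-1,3); Q=P[(d['range_z'].reshape(-1)>0)&(np.hypot(*(P[:,:2]-[.554,.336]).T)<.09)]
    h,e=np.histogram(Q[:,2],np.arange(.06,.16,.004)); print([(round(x*1000),int(y)) for x,y in zip(e,h) if y])
cv2.imwrite('pics/s2.png',cv2.resize(robot.get_image('scene')['img'][90:250,150:320,::-1],None,fx=3,fy=3))"
```

```text
t 3.4 p [558.3 337.2 109. ] yang 67.34 z [ 0.0104  0.0046 -0.9999] F [ 0.5  0.6 -4. ] gap 0.06704660556703705 g 29.995340332388878 q [ 0.46  0.21  1.74 -0.    1.18 -0.71]
go (566.5, -6, 115, 118.5) slide [-0.5591 -1.2539 -0.0299] rot [ 0.0013  0.0035 -0.2842]
[(104, 1), (108, 10), (112, 27), (116, 93), (120, 97), (124, 136), (128, 468), (132, 266), (136, 43), (140, 39), (144, 37), (148, 26), (152, 16)]
[(112, 2), (116, 4), (120, 1), (124, 54), (128, 171), (132, 13)]
```

View pics/s2.png

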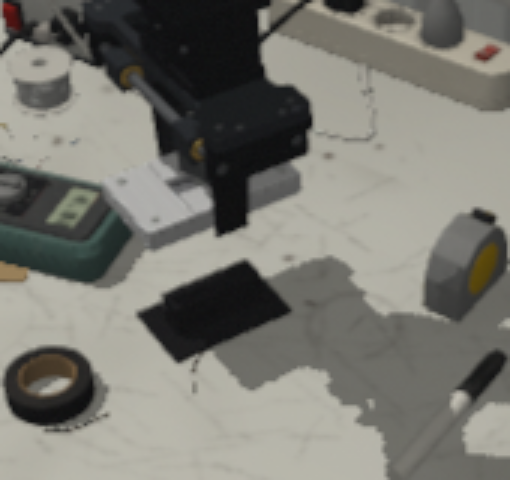

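Both lids hang together below the gripper (at about (205,200) in the crop), level, and the rest at (215,310) is clear.

>>> drive_tool(steps=[{"slide":[-0.06,-0.15,-0.04],"rotation":[0.001,0.0035,-0.04],"jaw":1},{"slide":[-0.15,-0.35,-0.06],"rotation":[0.001,0.0035,-0.09],"jaw":1},{"slide":[-0.25,-0.55,-0.06],"rotation":[0.001,0.0035,-0.14],"jaw":1},{"slide":[-0.34,-0.75,-0.06],"rotation":[0.001,0.0035,-0.18],"jaw":1},{"slide":[-0.42,-0.95,-0.06],"rotation":[0.001,0.0035,-0.22],"jaw":1}])

```text
clock: 4.18
eef_pos: [0.5601, 0.0746, 0.1173]
tcp_rot: [-0.149, 0.989, 0.0, -0.005]
contact_force: [0.5, 0.9, -3.9]
finger_gap: 0.0666
grip_force: 30.0
```

```bash
python3 -c "
from h import *
st(); go(566.5,-6,115,118.5)"
```

```text
t 4.175 p [560.1  74.6 117.3] yang 107.18 z [-0.0103 -0.0014 -0.9999] F [ 0.5  0.9 -3.9] gap 0.06657023741657792 g 29.995934665203094 q [ 0.04  0.03  1.92 -0.    1.2  -1.83]
go (566.5, -6, 115, 118.5) slide [ 0.0709 -0.3156  0.0094] rot [ 0.0009 -0.0032 -0.0629]
```

>>> drive_tool(steps=[{"slide":[0.04,-0.16,0.0],"rotation":[0,-0.003,-0.03],"jaw":1},{"slide":[0.071,-0.316,0.0],"rotation":[0,-0.003,-0.063],"jaw":1},{"slide":[0.071,-0.316,0.0],"rotation":[0,-0.003,-0.063],"jaw":1},{"slide":[0.071,-0.316,0.0],"rotation":[0,-0.003,-0.063],"jaw":1},{"slide":[0.071,-0.316,0.0],"rotation":[0,-0.003,-0.063],"jaw":1}])

```text
clock: 4.8
eef_pos: [0.5671, -0.0032, 0.1187]
tcp_rot: [-0.245, 0.97, 0.001, 0.0]
contact_force: [-0.4, -0.3, -4.3]
finger_gap: 0.067
grip_force: 30.0
```

```bash
cat > m.py <<'E'
from h import *
st()
# camera measurement of cover and bar near box, relative to the initially measured rim
for n in('top','scene'):
    d=robot.get_image(n);P=pts(d);z=d['range_z']; np.savez(n+"_m.npz",**d)
    m=(z>0)&(np.hypot(P[...,0]-.566,P[...,1]+.006)<.09)
    h,e=np.histogram(P[m][:,2],np.arange(.04,.18,.004)); print(n,[(round(x*1000),int(y)) for x,y in zip(e,h) if y])
    cv2.imwrite('pics/%s_m%d.png'%(n,int(robot.state()['clock']*10)),cv2.resize(d['img'][130:280,290:470,::-1],None,fx=4,fy=4))
E
python3 m.py; ls pics
```

```text
t 4.8 p [567.1  -3.2 118.7] yang 118.33 z [ 2.0e-04  2.9e-03 -1.0e+00] F [-0.4 -0.3 -4.3] gap 0.06703584173975688 g 29.995029866695404 q [-0.1   0.02  1.93  0.    1.19 -2.17]
top [(40, 4), (44, 8), (48, 13), (52, 5), (124, 3), (128, 8), (132, 20), (136, 67), (140, 322), (144, 44)]
scene [(40, 60), (44, 72), (48, 149), (52, 4), (116, 1), (120, 5), (124, 40), (128, 85), (132, 134), (136, 234), (140, 1209), (144, 70), (148, 47), (152, 70), (156, 97), (160, 25), (164, 29), (168, 22), (172, 33)]
s1.png
s2.png
scene0.png
scene_m49.png
top0.png
top_m48.png
```

View pics/scene_m49.png

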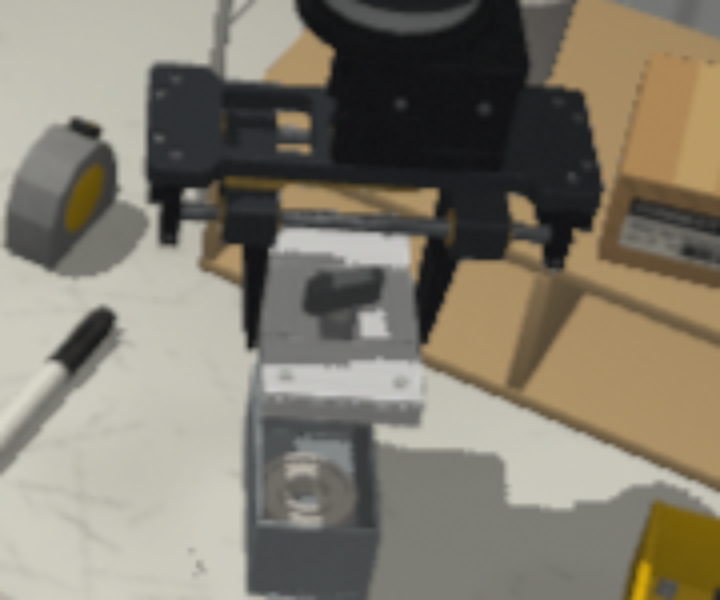

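View pics/top_m48.png

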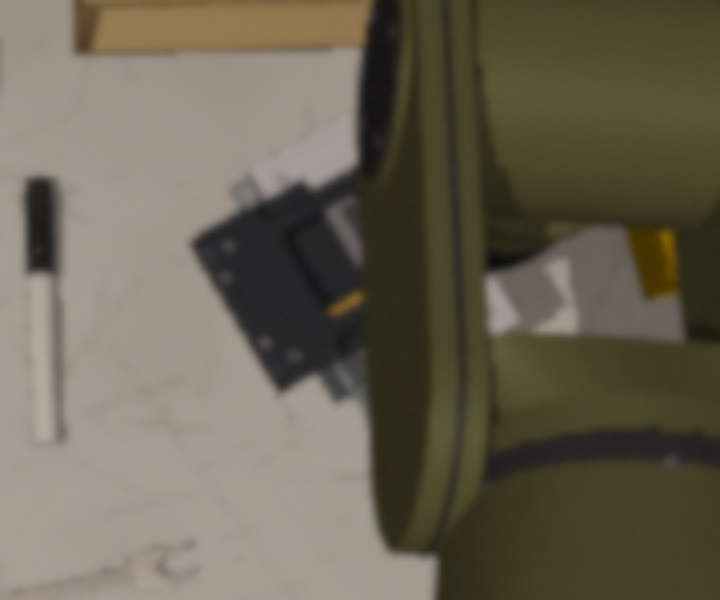

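The scene crop shows the locked lids held level over the box, the bar at (345,290) and the box mouth at (310,480). The top view is hidden by the arm.

```bash
cat > fit.py <<'E'
from h import *
def fit(f,c,zl,zh,lab,r=.085):
    d=dict(np.load(f)); P=pts(d).reshape(-1,3); Q=P[(d['range_z'].reshape(-1)>0)&(np.hypot(*(P[:,:2]-c).T)<r)&(P[:,2]>zl)&(P[:,2]<zh)]
    X=(Q[:,:2]*1000).astype(np.float32); b=cv2.minAreaRect(X); a=b[2] if b[1][0]>b[1][1] else b[2]-90
    u=np.array([np.cos(np.radians(a)),np.sin(np.radians(a))]); v=np.array([-u[1],u[0]])
    lu=np.percentile(X@u,[.5,99.5]); lv=np.percentile(X@v,[.5,99.5]); print(lab,len(Q),'rect',np.round(b[0],1),np.round(b[1],1),'a',round(a,1),'| pct c',np.round(u*lu.mean()+v*lv.mean(),1),np.round([np.ptp(lu),np.ptp(lv)],1),'z',np.round(np.median(Q[:,2])*1000,1))
E
python3 - <<'E'
from fit import *
fit('scene0.npz',[.554,.336],.0355,.045,'lid0 scene'); fit('top0.npz',[.554,.336],.0355,.045,'lid0 top')
fit('scene0.npz',[.566,-.005],.0485,.06,'rim scene'); fit('top0.npz',[.566,-.005],.0485,.06,'rim top')
fit('scene_m.npz',[.566,-.005],.139,.146,'cov scene'); fit('scene_m.npz',[.566,-.005],.151,.175,'bar scene',.03); fit('scene0.npz',[.554,.336],.05,.075,'bar0 scene',.03)
E
```

```text
lid0 scene 1029 rect [554.5 339.3] [ 71.9 116.2] a -21.6 | pct c [554.5 339. ] [114.8  69.3] z 38.3
lid0 top 1744 rect [554.3 335.2] [ 68.  115.2] a -22.6 | pct c [554.3 335.3] [113.9  66.9] z 38.5
rim scene 197 rect [565.5  -2.8] [106.   56.2] a 28.5 | pct c [565.5  -2.9] [105.4  56. ] z 49.9
rim top 248 rect [565.5  -6.6] [103.9  56.8] a 28.5 | pct c [565.3  -6.5] [103.6  56.3] z 50.9
cov scene 1383 rect [560.   -4.4] [108.1  82.9] a 29.0 | pct c [560.2  -5.1] [105.   74.4] z 141.5
bar scene 120 rect [567.9  -9.2] [14.2 48.8] a -51.2 | pct c [565.4  -6.1] [40.6 14.1] z 156.5
bar0 scene 77 rect [555.  339.5] [35.  12.1] a 86.1 | pct c [554.9 339.5] [34.8 12. ] z 55.3
```

```bash
python3 - <<'E'
from h import *
def sl(f,c,zl,zh,a,us,lab):
    d=dict(np.load(f)); P=pts(d).reshape(-1,3); Q=P[(d['range_z'].reshape(-1)>0)&(P[:,2]>zl)&(P[:,2]<zh)]
    u=np.array([np.cos(np.radians(a)),np.sin(np.radians(a))]); v=np.array([-u[1],u[0]]); X=(Q[:,:2]-c)*1000; U,V=X@u,X@v
    k=(abs(U)<75)&(abs(V)<55); U,V=U[k],V[k]; print(lab,'umin',np.round(np.percentile(U,[0,1]),1),'umax',np.round(np.percentile(U,[99,100]),1))
    for lo,hi in us:
        w=V[(U>lo)&(U<hi)]; 
        if len(w): print('  ',lo,hi,len(w),np.round(np.percentile(w,[0,2,98,100]),1))
S=[(-58,-48),(-48,-36),(-36,-24),(24,36),(36,48),(48,58)]
sl('scene_m.npz',[.5655,-.003],.139,.146,28.5,S,'cov')
sl('scene0.npz',[.5655,-.003],.0485,.06,28.5,S,'rim')
sl('scene0.npz',[.5545,.339],.0365,.042,-22.6,S,'lid0')
E
```

```text
cov umin [-59.7 -57.8] umax [46.5 48.4]
   -58 -48 180 [-32.  -29.9  33.2  34.7]
   -48 -36 198 [-31.4 -30.8  34.4  34.7]
   -36 -24 187 [-31.7 -30.5  34.2  34.3]
   24 36 157 [-31.2 -30.4  28.   29.8]
   36 48 137 [-31.8 -31.3  25.6  27.4]
   48 58 2 [-1.6 -1.2 14.1 14.5]
rim umin [-52.9 -52.5] umax [52.3 53. ]
   -58 -48 49 [-26.9 -26.8  25.1  26.8]
   -48 -36 11 [-27.6 -27.6  26.6  26.6]
   -36 -24 13 [-27.9 -27.5  27.9  28.3]
   24 36 12 [-27.9 -27.5  27.3  27.3]
   36 48 19 [-26.6 -26.6  27.4  27.4]
   48 58 35 [-27.1 -25.9  24.9  25. ]
lid0 umin [-58.  -57.1] umax [56.9 58.2]
   -58 -48 99 [-34.5 -32.1  31.   35.3]
   -48 -36 112 [-33.7 -33.3  32.5  34. ]
   -36 -24 112 [-33.9 -33.   32.3  33.5]
   24 36 104 [-35.1 -33.2  32.   33.5]
   36 48 107 [-33.6 -32.6  32.1  33.1]
   48 58 82 [-34.4 -33.3  31.3  33.3]
```

>>> drive_tool(steps=[{"slide":[-0.004,-0.006,0.08],"rotation":[0.0,0,0],"jaw":1},{"slide":[-0.004,-0.006,0.18],"rotation":[0.0,0,0],"jaw":1},{"slide":[-0.004,-0.006,0.26],"rotation":[0.0,0,0],"jaw":1},{"slide":[-0.004,-0.006,0.26],"rotation":[0.0,0,0],"jaw":1},{"slide":[-0.004,-0.006,0.26],"rotation":[0.0,0,0],"jaw":1}])

```text
clock: 5.52
eef_pos: [0.5698, -0.005, 0.0548]
tcp_rot: [-0.244, 0.97, 0.001, 0.001]
contact_force: [0.4, 0.7, -3.6]
finger_gap: 0.0668
grip_force: 30.0
```

```bash
cat > m2.py <<'E'
from h import *
import sys
zl,zh=map(float,sys.argv[1:3])
st(); d=robot.get_image('scene'); P=pts(d).reshape(-1,3); Q=P[(d['range_z'].reshape(-1)>0)&(P[:,2]>zl)&(P[:,2]<zh)]
a=np.radians(28.5);u=np.array([np.cos(a),np.sin(a)]); v=np.array([-u[1],u[0]]); X=(Q[:,:2]-[.5655,-.003])*1000; U,V=X@u,X@v
k=(abs(U)<75)&(abs(V)<55); U,V,Z=U[k],V[k],Q[k,2]; print('umin',np.round(np.percentile(U,[0,.5,1]),1),'umax',np.round(np.percentile(U,[99,100]),1))
for lo,hi in [(-58,-48),(-48,-36),(-36,-24)]:
    i=(U>lo)&(U<hi); print(lo,hi,i.sum(),np.round(np.percentile(V[i],[0,2,98,100]),1),'z',np.median(Z[i]))
d2=(d['img'][130:280,290:470,::-1]); cv2.imwrite('pics/c%d.png'%int(10*robot.state()['clock']),cv2.resize(d2,None,fx=4,fy=4))
E
python3 m2.py .071 .085
```

```text
t 5.525 p [569.8  -5.   54.8] yang 118.29 z [ 0.0024  0.0024 -1.    ] F [ 0.4  0.7 -3.6] gap 0.06680965562125951 g 29.995072335004807 q [-0.1   0.1   1.96  0.    1.08 -2.17]
umin [-58.2 -57.3 -56.8] umax [58.  60.1]
-58 -48 212 [-33.8 -33.1  31.2  31.6] z 0.07685603978160221
-48 -36 188 [-34.  -33.3  31.2  31.4] z 0.0775305514120444
-36 -24 180 [-34.9 -33.1  31.1  32.2] z 0.07735503460826842
```

>>> drive_tool(steps=[{"slide":[0,0.004,0.0],"rotation":[0,0,0],"jaw":1},{"slide":[0,0.004,0.025],"rotation":[0,0,0],"jaw":1},{"slide":[0,0.004,0.05],"rotation":[0,0,0],"jaw":1},{"slide":[0,0.004,0.056],"rotation":[0,0,0],"jaw":1},{"slide":[0,0.004,0.056],"rotation":[0,0,0],"jaw":1}])

```text
clock: 6.2
eef_pos: [0.5686, -0.004, 0.0401]
tcp_rot: [-0.244, 0.97, 0.001, 0.001]
contact_force: [-1.0, 0.2, -4.5]
finger_gap: 0.0668
grip_force: 30.0
```

```bash
python3 m2.py .057 .07
```

```text
t 6.2 p [568.6  -4.   40.1] yang 118.28 z [ 0.001   0.0026 -1.    ] F [-1.   0.2 -4.5] gap 0.06677386654076674 g 29.99520130455494 q [-0.1   0.12  1.97  0.    1.05 -2.17]
umin [-58.2 -57.6 -56.9] umax [57.  59.7]
-58 -48 196 [-32.1 -31.7  33.   33.6] z 0.06225524094246787
-48 -36 198 [-33.1 -32.2  33.2  33.7] z 0.06272885692403252
-36 -24 180 [-34.  -31.6  33.   33.2] z 0.06257738101014038
```

>>> drive_tool(steps=[{"slide":[0,0,0.006],"rotation":[0,0,0],"jaw":1},{"slide":[0,0,0.012],"rotation":[0,0,0],"jaw":1},{"slide":[0,0,0.018],"rotation":[0,0,0],"jaw":1},{"slide":[0,0,0.018],"rotation":[0,0,0],"jaw":1}])

```text
clock: 6.75
eef_pos: [0.5691, -0.0042, 0.0363]
tcp_rot: [-0.244, 0.97, 0.001, 0.001]
contact_force: [-1.3, -0.9, -2.1]
finger_gap: 0.0667
grip_force: 30.0
```

```bash
python3 m2.py .052 .066
```

```text
t 6.75 p [569.1  -4.2  36.3] yang 118.28 z [ 0.0021  0.0023 -1.    ] F [-1.3 -0.9 -2.1] gap 0.06669033173607757 g 29.9959085136652 q [-0.1   0.13  1.97  0.    1.04 -2.17]
umin [-59.  -56.9 -56.4] umax [57.3 62.4]
-58 -48 213 [-33.4 -32.5  32.8  33.1] z 0.05817232911300052
-48 -36 194 [-33.4 -31.8  32.6  33. ] z 0.05887530619215514
-36 -24 179 [-33.6 -31.8  32.6  33. ] z 0.058784117124276114
```

>>> drive_tool(steps=[{"slide":[0,0,0.004],"rotation":[0,0,0],"jaw":1},{"slide":[0,0,0.008],"rotation":[0,0,0],"jaw":1},{"slide":[0,0,0.008],"rotation":[0,0,0],"jaw":1},{"slide":[0,0,0.008],"rotation":[0,0,0],"jaw":1}])

```text
clock: 7.3
eef_pos: [0.5691, -0.0041, 0.0356]
tcp_rot: [-0.244, 0.97, 0.001, 0.001]
contact_force: [-5.5, -0.7, 7.1]
finger_gap: 0.0669
grip_force: 30.0
```

```bash
python3 m2.py .052 .066
```

```text
t 7.3 p [569.1  -4.1  35.6] yang 118.29 z [ 0.0015  0.0024 -1.    ] F [-5.5 -0.7  7.1] gap 0.06688743197875344 g 29.984625354409218 q [-0.1   0.13  1.97  0.    1.04 -2.17]
umin [-58.8 -57.2 -56.9] umax [57.7 59.6]
-58 -48 201 [-33.2 -32.1  32.7  33.2] z 0.05738154555428454
-48 -36 192 [-33.6 -33.2  32.7  32.9] z 0.058388919042890064
-36 -24 178 [-32.5 -31.9  31.1  32.9] z 0.058296364762729036
```

>>> drive_tool(steps=[{"slide":[0,0,0.006],"rotation":[0,0,0],"jaw":-1},{"slide":[0,0,0.006],"rotation":[0,0,0],"jaw":-1},{"slide":[0,0,0.0],"rotation":[0,0,0],"jaw":-1},{"slide":[0,0,-0.12],"rotation":[0,0,0],"jaw":-1},{"slide":[0,0,-0.25],"rotation":[0,0,0],"jaw":-1}])

```text
clock: 7.98
eef_pos: [0.5682, -0.0041, 0.0965]
tcp_rot: [-0.244, 0.97, 0.001, 0.0]
contact_force: [1.1, -0.2, 0.1]
finger_gap: 0.0953
grip_force: 0.0
```

>>> drive_tool(steps=[{"slide":[0,0,0],"rotation":[0,0,0.06],"jaw":-1},{"slide":[0,0,0],"rotation":[0,0,0.11],"jaw":-1},{"slide":[0,0,0],"rotation":[0,0,0.17],"jaw":-0.3},{"slide":[0,0,0],"rotation":[0,0,0.23],"jaw":-0.3},{"slide":[0,0,0],"rotation":[0,0,0.29],"jaw":-0.3}])

```text
clock: 8.6
eef_pos: [0.5688, -0.0042, 0.0965]
tcp_rot: [0.209, 0.978, 0.001, 0.001]
contact_force: [0.5, -0.2, 0.0]
finger_gap: 0.0704
grip_force: 0.0
```

```bash
python3 m2.py .052 .066; python3 - <<'E'
from h import *
d=robot.get_image('scene'); np.savez('scene_b.npz',**d); P=pts(d).reshape(-1,3); Q=P[(d['range_z'].reshape(-1)>0)&(P[:,2]>.068)&(P[:,2]<.082)&(np.hypot(P[:,0]-.5665,P[:,1]+.003)<.03)]
b=cv2.minAreaRect((Q[:,:2]*1000).astype(np.float32)); print(len(Q),b,np.median(Q[:,2]),Q[:,2].max())
cv2.imwrite('pics/b.png',cv2.resize(d['img'][150:270,310:430,::-1],None,fx=5,fy=5))
E
```

```text
t 8.6 p [568.8  -4.2  96.5] yang 65.9 z [ 0.0018  0.0025 -1.    ] F [ 0.5 -0.2  0. ] gap 0.07035005029543279 g 0.0 q [-0.1   0.05  1.94  0.    1.15 -1.25]
umin [-58.5 -56.9 -56.6] umax [57.8 59.9]
-58 -48 205 [-33.1 -32.7  32.4  33.1] z 0.057679016563339736
-48 -36 188 [-33.6 -33.1  32.7  33. ] z 0.05813371347816043
-36 -24 182 [-32.6 -31.9  32.4  32.9] z 0.05816730764011391
115 ((565.85986328125, -3.9837942123413086), (11.895635604858398, 35.52052688598633), 51.56195831298828) 0.07487293646103188 0.07879604533304019
```

View pics/b.png

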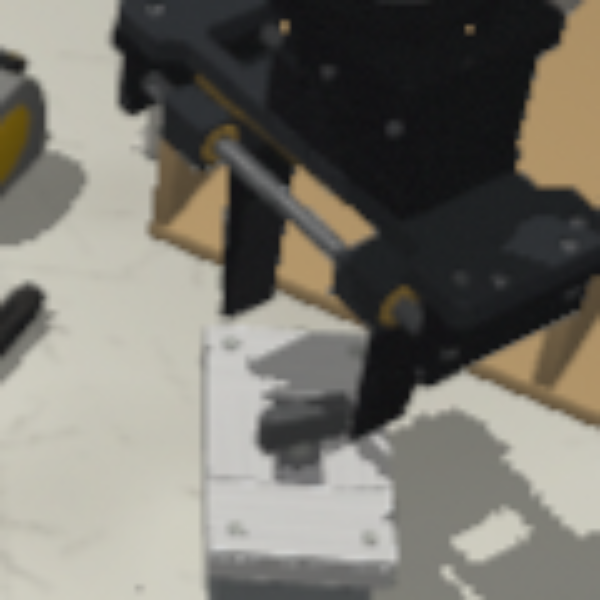

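The bar stands up at (305,425) in the crop, still across the slot. The lids sit squarely on the box, with the cover top at 58 mm as expected. Next I turn the gripper to the bar and descend around it.

>>> drive_tool(steps=[{"slide":[0.0015,-0.006,0.0],"rotation":[0,0,0.05],"jaw":0.35},{"slide":[0.0015,-0.006,0.0],"rotation":[0,0,0.079],"jaw":0.35},{"slide":[0.0015,-0.006,0.06],"rotation":[0,0,0.079],"jaw":0.35},{"slide":[0.0015,-0.006,0.13],"rotation":[0,0,0.079],"jaw":0.35},{"slide":[0.0015,-0.006,0.136],"rotation":[0,0,0.079],"jaw":0.35}])

```text
clock: 9.32
eef_pos: [0.5658, -0.0051, 0.0594]
tcp_rot: [0.325, 0.946, 0.001, -0.002]
contact_force: [0.0, 0.5, 0.2]
finger_gap: 0.0313
grip_force: 0.0
```

```bash
python3 - <<'E'
from h import *
st(); d=robot.get_image('scene'); cv2.imwrite('pics/b2.png',cv2.resize(d['img'][150:270,310:430,::-1],None,fx=5,fy=5))
E
```

```text
t 9.325 p [565.8  -5.1  59.4] yang 52.11 z [-0.0035  0.003  -1.    ] F [0.  0.5 0.2] gap 0.03131513360735778 g 0.0 q [-0.11  0.09  1.96  0.    1.09 -1.02]
```

View pics/b2.png

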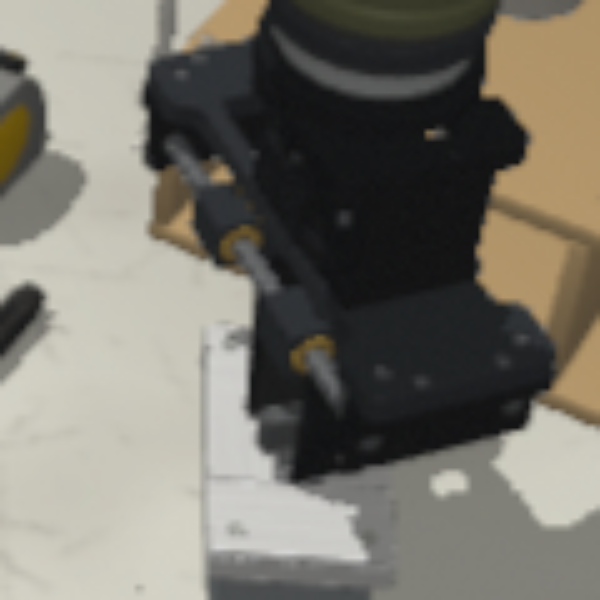

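The fingers straddle the bar at (280,430). I raise the tool a touch and close on it.

>>> drive_tool(steps=[{"slide":[0,0,-0.008],"rotation":[0,0,0],"jaw":1},{"slide":[0,0,-0.008],"rotation":[0,0,0],"jaw":1},{"slide":[0,0,-0.008],"rotation":[0,0,0],"jaw":1},{"slide":[0,0,-0.008],"rotation":[0,0,0],"jaw":1},{"slide":[0,0,-0.008],"rotation":[0,0,0],"jaw":1}])

```text
clock: 10.0
eef_pos: [0.5682, -0.0057, 0.0653]
tcp_rot: [0.325, 0.946, 0.001, 0.001]
contact_force: [-2.0, -1.7, 5.5]
finger_gap: 0.0087
grip_force: 30.0
```

```bash
python3 -c "
from h import *
st()"
```

```text
t 10.0 p [568.2  -5.7  65.3] yang 52.04 z [ 0.0025  0.0019 -1.    ] F [-2.  -1.7  5.5] gap 0.008738250093336366 g 29.986593425273895 q [-0.11  0.08  1.96  0.    1.1  -1.01]
```

>>> drive_tool(steps=[{"slide":[0,0,0],"rotation":[0,0,-0.03],"jaw":1},{"slide":[0,0,0],"rotation":[0,0,-0.07],"jaw":1},{"slide":[0,0,0],"rotation":[0,0,-0.11],"jaw":1},{"slide":[0,0,0],"rotation":[0,0,-0.15],"jaw":1},{"slide":[0,0,0],"rotation":[0,0,-0.18],"jaw":1}])

```text
clock: 10.62
eef_pos: [0.5683, -0.0054, 0.0652]
tcp_rot: [0.047, 0.999, 0.001, 0.001]
contact_force: [-1.0, -0.7, 4.4]
finger_gap: 0.0085
grip_force: 30.0
```

```bash
python3 -c "
from h import *
st(); print(robot.state()['ft_torque'])"; python3 m2.py .052 .066
```

```text
t 10.625 p [568.3  -5.4  65.2] yang 84.62 z [ 0.0027  0.0024 -1.    ] F [-1.  -0.7  4.4] gap 0.008451861891682715 g 29.977164566516876 q [-0.11  0.08  1.96  0.    1.1  -1.58]
[-0.14454794  0.27672681 -0.05947172]
t 10.625 p [568.3  -5.4  65.2] yang 84.62 z [ 0.0027  0.0024 -1.    ] F [-1.  -0.7  4.4] gap 0.008451861891682715 g 29.977164566516876 q [-0.11  0.08  1.96  0.    1.1  -1.58]
umin [-57.7 -56.8 -56.4] umax [56.6 59.9]
-58 -48 194 [-33.1 -32.4  31.6  33.2] z 0.05751183318236974
-48 -36 189 [-33.6 -31.7  32.8  33.2] z 0.05827684447954262
-36 -24 197 [-32.6 -32.   32.6  32.8] z 0.05830145610883508
```

Turning cleanly with the lids still seated. The remaining turn is about 32°.

>>> drive_tool(steps=[{"slide":[0,0,0],"rotation":[0,0,-0.04],"jaw":1},{"slide":[0,0,0],"rotation":[0,0,-0.09],"jaw":1},{"slide":[0,0,0],"rotation":[0,0,-0.14],"jaw":1},{"slide":[0,0,0],"rotation":[0,0,-0.178],"jaw":1},{"slide":[0,0,0],"rotation":[0,0,-0.178],"jaw":1}])

```text
clock: 11.3
eef_pos: [0.5683, -0.0052, 0.0652]
tcp_rot: [-0.229, 0.974, 0.001, 0.002]
contact_force: [-1.6, 0.1, 4.9]
finger_gap: 0.009
grip_force: 30.0
```

```bash
python3 -c "
from h import *
st(); print(robot.state()['ft_torque'])"
```

```text
t 11.3 p [568.3  -5.2  65.2] yang 116.44 z [ 0.0025  0.0027 -1.    ] F [-1.6  0.1  4.9] gap 0.008992698062628566 g 29.988807141780853 q [-0.11  0.08  1.96  0.    1.1  -2.14]
[-0.04100985  0.32152272  0.04866585]
```

>>> drive_tool(steps=[{"slide":[0,0,0],"rotation":[0,0,0],"jaw":0.35},{"slide":[0,0,0],"rotation":[0,0,0],"jaw":0.35},{"slide":[0,0,0],"rotation":[0,0,0],"jaw":0.35},{"slide":[0,0,-0.06],"rotation":[0,0,0],"jaw":0.3},{"slide":[0,0,-0.15],"rotation":[0,0,-0.01],"jaw":-1}])

```text
clock: 11.92
eef_pos: [0.5673, -0.0054, 0.1024]
tcp_rot: [-0.245, 0.97, 0.001, 0.0]
contact_force: [-0.0, 0.1, -0.0]
finger_gap: 0.0388
grip_force: 0.0
```

>>> drive_tool(steps=[{"slide":[0,0,0],"rotation":[0,0,0],"jaw":-1},{"slide":[0,0,0],"rotation":[0,0,0],"jaw":-1},{"slide":[0,0,0],"rotation":[0,0,0],"jaw":-1}])

```text
clock: 12.3
eef_pos: [0.5671, -0.0053, 0.1009]
tcp_rot: [-0.244, 0.97, 0.001, 0.0]
contact_force: [-0.2, -0.2, 0.4]
finger_gap: 0.0681
grip_force: 0.0
```

```bash
python3 m2.py .052 .066;  python3 - <<'E'
from h import *
go(569,-4.2,36,118.3)
d=robot.get_image('scene'); P=pts(d).reshape(-1,3); Q=P[(d['range_z'].reshape(-1)>0)&(P[:,2]>.068)&(P[:,2]<.082)&(np.hypot(P[:,0]-.5665,P[:,1]+.003)<.026)]
b=cv2.minAreaRect((Q[:,:2]*1000).astype(np.float32)); print(len(Q),b,np.median(Q[:,2]))
cv2.imwrite('pics/b3.png',cv2.resize(d['img'][150:270,310:430,::-1],None,fx=5,fy=5))
E
```

```text
t 12.3 p [567.1  -5.3 100.9] yang 118.26 z [-1.0e-04  2.7e-03 -1.0e+00] F [-0.2 -0.2  0.4] gap 0.06807673316883718 g 0.0 q [-0.11  0.04  1.94  0.    1.16 -2.17]
umin [-56.9 -56.  -55.7] umax [58.4 60.7]
-58 -48 189 [-33.  -32.7  32.8  33.1] z 0.05750611200249245
-48 -36 189 [-33.3 -31.5  32.8  33. ] z 0.05808825106567983
-36 -24 187 [-32.4 -31.8  31.5  32.9] z 0.058053997298537996
go (569, -4.2, 36, 118.3) slide [-8.600e-03 -2.000e-04  2.598e-01] rot [ 0.0008  0.0004 -0.0002]
84 ((565.2735595703125, -3.4227542877197266), (36.14340591430664, 8.64237117767334), 27.86181640625) 0.07586425248842288
```

View pics/b3.png

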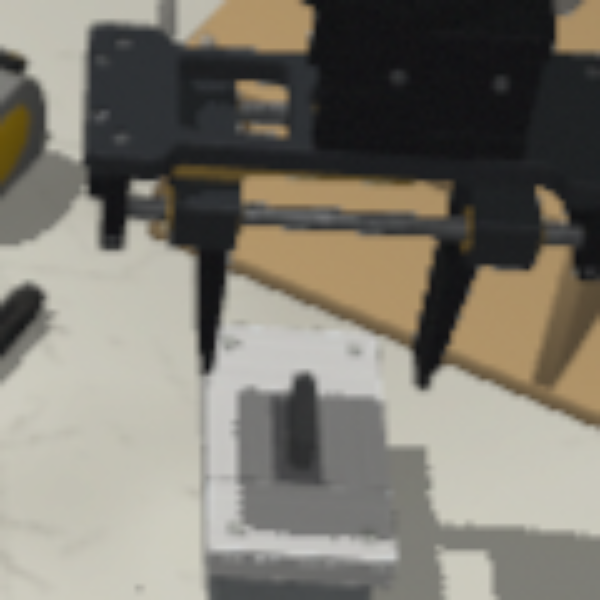

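The bar at (300,425) now lines up with the slot (measured 27.9° against 28.5°). I open fully, descend and grip the cover across its width.

>>> drive_tool(steps=[{"slide":[-0.006,0,0.0],"rotation":[0,0,0],"jaw":-1},{"slide":[-0.006,0,0.0],"rotation":[0,0,0],"jaw":-1},{"slide":[-0.006,0,0.1],"rotation":[0,0,0],"jaw":-1},{"slide":[-0.006,0,0.2],"rotation":[0,0,0],"jaw":-1},{"slide":[-0.006,0,0.256],"rotation":[0,0,0],"jaw":-1}])

```text
clock: 13.02
eef_pos: [0.5684, -0.0044, 0.0365]
tcp_rot: [-0.244, 0.97, 0.001, 0.0]
contact_force: [-0.7, 0.8, -0.2]
finger_gap: 0.0951
grip_force: 0.0
```

>>> drive_tool(steps=[{"slide":[0,0,0.0],"rotation":[0,0,0],"jaw":-1}])

```text
clock: 13.15
eef_pos: [0.5683, -0.0044, 0.0368]
tcp_rot: [-0.244, 0.97, 0.001, -0.0]
contact_force: [0.2, 0.1, -0.6]
finger_gap: 0.0948
grip_force: 0.0
```

```bash
python3 -c "
from h import *
st(); go(569,-4.2,36,118.3)"
```

```text
t 13.15 p [568.3  -4.4  36.8] yang 118.27 z [-9.0e-04  2.8e-03 -1.0e+00] F [ 0.2  0.1 -0.6] gap 0.09484007821944664 g 0.0 q [-0.1   0.12  1.97  0.    1.05 -2.17]
go (569, -4.2, 36, 118.3) slide [-0.003  -0.0005  0.0031] rot [ 0.0009  0.0002 -0.0002]
```

>>> drive_tool(steps=[{"slide":[0,0,0.004],"rotation":[0,0,0],"jaw":1},{"slide":[0,0,0.004],"rotation":[0,0,0],"jaw":1},{"slide":[0,0,0.004],"rotation":[0,0,0],"jaw":1},{"slide":[0,0,0.004],"rotation":[0,0,0],"jaw":1},{"slide":[0,0,0.004],"rotation":[0,0,0],"jaw":1}])

```text
clock: 13.78
eef_pos: [0.5696, -0.0045, 0.0377]
tcp_rot: [-0.244, 0.97, 0.001, 0.002]
contact_force: [-0.6, 0.4, 4.0]
finger_gap: 0.0668
grip_force: 30.0
```

>>> drive_tool(steps=[{"slide":[0,0,-0.01],"rotation":[0,0,0],"jaw":1},{"slide":[0,0,-0.02],"rotation":[0,0,0],"jaw":1},{"slide":[0,0,-0.03],"rotation":[0,0,0],"jaw":1},{"slide":[0,0,-0.04],"rotation":[0,0,0],"jaw":1}])

```text
clock: 14.28
eef_pos: [0.5691, -0.0046, 0.047]
tcp_rot: [-0.244, 0.97, 0.001, 0.001]
contact_force: [-0.7, -1.0, -1.9]
finger_gap: 0.0669
grip_force: 30.0
```

```bash
python3 m2.py .058 .0755
```

```text
t 14.275 p [569.1  -4.6  47. ] yang 118.27 z [ 0.0014  0.0025 -1.    ] F [-0.7 -1.  -1.9] gap 0.0669126611870596 g 29.998018518090248 q [-0.1   0.11  1.96  0.    1.06 -2.17]
umin [-58.9 -57.3 -57. ] umax [57.9 59.7]
-58 -48 254 [-34.2 -32.9  32.1  33.1] z 0.06626554714487987
-48 -36 190 [-34.2 -32.3  32.1  33.1] z 0.06747875956558397
-36 -24 187 [-33.1 -32.2  31.8  33. ] z 0.06748578160805563
```

The wrist carries about 1.5–2 N, so only the cover has come up. I continue lifting.

>>> drive_tool(steps=[{"slide":[0,0,-0.04],"rotation":[0,0,0],"jaw":1},{"slide":[0,0,-0.1],"rotation":[0,0,0],"jaw":1},{"slide":[0,0,-0.2],"rotation":[0,0,0],"jaw":1},{"slide":[0,0,-0.3],"rotation":[0,0,0],"jaw":1},{"slide":[0,0,-0.37],"rotation":[0,0,0],"jaw":1}])

```text
clock: 14.95
eef_pos: [0.5699, -0.0049, 0.1421]
tcp_rot: [-0.244, 0.97, 0.001, 0.002]
contact_force: [0.3, 0.2, -2.2]
finger_gap: 0.0666
grip_force: 30.0
```

>>> drive_tool(steps=[{"slide":[0,0,0],"rotation":[0,0,0],"jaw":1},{"slide":[0,0,0],"rotation":[0,0,0],"jaw":1},{"slide":[0,0,0],"rotation":[0,0,0],"jaw":1},{"slide":[0,0,0],"rotation":[0,0,0],"jaw":1}])

```text
clock: 15.45
eef_pos: [0.5685, -0.0048, 0.1384]
tcp_rot: [-0.244, 0.97, 0.001, 0.0]
contact_force: [0.6, -1.2, -1.6]
finger_gap: 0.0665
grip_force: 30.0
```

```bash
python3 m2.py .145 .17; ls -t pics | head -1; cp pics/$(ls -t pics|head -1) pics/final.png
```

```text
t 15.45 p [568.5  -4.8 138.4] yang 118.27 z [-2.0e-04  2.7e-03 -1.0e+00] F [ 0.6 -1.2 -1.6] gap 0.06654838034946772 g 29.998085126280785 q [-0.1   0.01  1.91  0.    1.23 -2.17]
umin [-59.1 -58.2 -57.8] umax [51.8 56.7]
-58 -48 363 [-34.2 -32.5  31.8  32.9] z 0.15590028303079706
-48 -36 206 [-33.6 -32.7  32.6  32.9] z 0.15886151542793514
-36 -24 204 [-33.9 -32.   32.7  33.1] z 0.15882954035657953
c155.png
```

View pics/final.png

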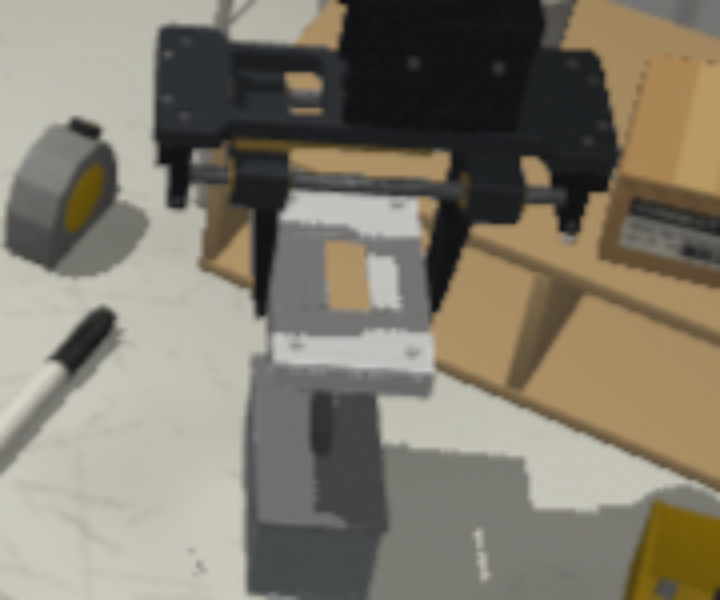

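The cover, with its slot empty at (348,275), is held level about 10 cm up. The dust lid with its bar at (320,425) stays seated on the box.

```bash
python3 -c "
from workcell import robot
print(robot.close_job())"
```

```text
the job is handed in; nothing more can be done
None
```

I handed in the job at about 15.5 s on the clock: the dust lid is seated on the box with its bar in line with the slot, and the cover is held level about 10 cm above it. The hand-in returned no verdict.

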